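# Set up the bench shaker and start it on a batch of sample jars

### The arm

A 6-joint arm with a two-finger parallel gripper is mounted at the origin on the work surface. World frame = base frame: x ahead of the robot, y to its left, z up, the work surface at z = 0. Lengths are in m, angles in rad, forces in N, time in s.
With the tool pointing down it reaches from about 0.35 to 0.875 m from the base axis. Payload 4.2 kg.
Tool frame: the origin (TCP) lies at the very end of the fingers, on their centre line; the grasp point (between the pads) lies 19 mm behind it; z points along the fingers, y is the line along which they close (so a half turn about z gives the same grasp; the last joint's range is limited). The gripper opens to 87 mm and grips with 3 to 60 N. Pads are 19 mm wide; open, the fingers measure 117 mm over their backs; the gripper's body (75 mm by 190 mm) begins 51 mm behind the grasp point.
Start: joints at [-0.921, 0.385, 0.008, 0, -1.194, -0.259], TCP at [0.238, -0.578, 0.223] pointing down, gripper open.
Joint ranges: [-3.14, 3.14], [-1.21, 2.06], [-1.07, 1.41], [-3.16, 2.05], [-2.99, -0.16], [-3.1, 3.1]. Speed limits (rad/s): [2.79, 2.79, 3.14, 3.14, 3.14, 3.14].

### API

Orientations are given as a rotation vector (axis times angle).
In Python, from workcell import * gives the robot as it stands.
- The arm moves only by the tool play_rows, never from a script. Its argument "steps" is a list that holds one entry, the list of rows, each a list of 7 numbers: the shift along the tool's x, y, z in m, then the turn, a rotation vector about the tool's x, y, z in rad, then the opening, from 0 (shut) to 1 (fully open). In form: [[[x, y, z, ax, ay, az, grip], ...]]. A call has 1 to 20 rows; each row is the pose to reach, as a shift and turn from the pose commanded when the call began, along the tool's axes at that moment; what a row does not reach only later rows make up. A row lasts 1/8 s, in which the tool goes at most 62.5 mm and 10.7 degrees, less where a joint would pass 70% of its speed; a pose out of reach is approached as far as the arm can. A call with a gripper value outside its range is refused whole. The fingers move at their own pace and stop on an object; "force" is the grip in N (left out, the last holds). Time passes only in rows, so rows that repeat a pose let the fingers close. It gives the time, the measured TCP pose, the force, the opening and the grip force at its end, in the units of the state.
- get_obs(): the state, without advancing time (a new reading comes with each control period).
- get_image(name): name is "scene" or "top"; returns a dict with "pixels" (384x512x3 uint8, red, green, blue), "z_map" (384x512 float32, m along the optical axis (not along the pixel's ray), 0 where there is no reading), "fx", "fy", "cx", "cy" (pixels), "k1" (the pictures are not rectified: a ray, as slopes to the right and down, at radius r is drawn at 1 + k1 r^2 times it, then the intrinsics apply), "rvec" (rotation vector, rad) and "tvec" (3), from world to camera coordinates, as OpenCV has them. Camera axes: x right, y down, z forward; pixel columns grow to the right and rows downward; lengths in m; the calibration is good to about 2 mm. A picture is of the moment at which its call begins.
- sign_off(): hands the job in; it is judged then, once.
The state is a dict: "time_s": time; "joint_positions": joint angles; "qvel": joint speeds; "joint_torque": joint torques, N m; "tcp_pos": TCP position; "tcp_rot": TCP orientation; "wrist_force": force on the tool from outside, world axes, zero at the start; "moment": the same for the moment, N m; "opening": finger opening in m; "finger_force": force on a finger pad.
Only numpy, scipy, OpenCV 4.12 (cv2) and the standard library are available. Lean on these libraries where they do the work, as an engineer would, in place of code of your own. Each camera call takes 0.05 s, during which the arm holds its last target. There are 200 camera calls.

### The job

Get the bench shaker going on this batch of jars: press the red release button, twist the orange travel cap a quarter turn, lift it off and park it the right way up in the grey tray. Fit the square-bored carrier fully home and level on the shaker's square shaft, and only then stand every jar upright on the carrier's floor. Last, press the start button to its halfway stop, hold it there for a second, push it fully down and let go, leaving the hammer, lunch box and tin where they are.

Things in the scene. Friction and masses are not known exactly. Their poses are not given: they have to be found in the camera images.
- shaker: bench shaker, fixed: blue housing 170 (x) x 200 (y) mm, top face 55 mm high; place and yaw vary. Origin: centre of its underside. A round boss and a square shaft stand on its top centre under the cap. Around them an aluminium bayonet collar, 15 mm high: ledges on the shaker's +y and -y sides (27 to 50 mm out, 56 mm long) hold the cap's lugs down, the +x and -x sides are open with end stops
- shaker_seat (a point): centre of the top of the round boss (32 mm across), 15 mm above the housing's top face, level with the collar's top; z up, axes as the shaker's. The fitted carrier's underside rests here. From here the steel shaft rises, 22 mm square (faces along x and y) for 21 mm, then a round cone tip of 6 mm more
- release (a joint): red release button, 28 mm wide, 22 mm proud of the housing's top, at shaker x -16, y +79 mm. 0 = up (cap blocked), 0.009 m = fully down. It moves at about 4 N, has no return spring and stays where it is pushed; only when it is down can the cap turn
- release_top (a point): centre of the release button's top face, z up; moves down with it
- cap: orange travel cap, 160 g, hollow, 53 mm wide, over the shaft; at its foot two lugs along its +y and -y (84 mm tip to tip, 20 mm wide). Origin: centre of its underside, z up. It starts on the housing's top with its lugs along the shaker's y, locked. It turns anticlockwise seen from above; after a quarter turn (lugs along the shaker's x) it meets a stop and lifts straight up, 45 mm clears the shaft
- carrier: square aluminium jar carrier, green rim, 450 g, 170 x 170 mm. Origin: centre of its underside, z up. Floor 4 mm thick, rim 18 mm high; ribs 13 mm high along x and y part it into four bays about 80 mm wide, centred at x, y = +-48 mm. Central black hub 34 mm square, 34 mm high; its square bore, 24.5 mm wide, is open below, 30 mm deep, and fits the shaft in any of four quarter turns
- cap_grip (a point): middle of the cap's bar grip, 67 mm above the cap's foot; the bar is 18 mm thick (cap x), 56 mm long (cap y), from 50 to 84 mm above the foot
- carrier_grip (a point): middle of the black grip neck on the carrier's hub, 51 mm above the carrier's underside; the neck is 20 mm thick (carrier x), 34 mm long (carrier y), from 34 to 68 mm high
- jar0: squat closed glass jar with a heavy base, 60 mm in diameter, 50 mm high, 180 g, red lid. Origin: centre of its underside, z up. Not every jar is present
- jar1: like jar0, green lid
- jar2: like jar0, yellow lid
- jar3: like jar0, blue lid
- tray: grey parking tray for the cap, fixed, 130 x 130 mm outside, walls 4 mm thick and 22 mm high. Origin: centre of its underside; it may be on either side
- tray_in (a point): centre of the tray's inner floor
- start_top (a point): centre of the green start button's top face, 32 mm wide, 73 mm above the table when up, on a fixed white start box 100 x 90 mm and 45 mm high; z up; moves down with the button
- start_half (a joint): first stage of the start button: 0 = up, 0.006 m = at the halfway stop. It gives way at 1.5 N and reaches the halfway stop at 3 N; springs back when let go
- start_full (a joint): second stage of the start button: stays 0 until about 9 N, 0.006 m more at 12 N = fully down (12 mm in all); springs back
- hammer: hammer lying on the table, leave it alone. Wooden handle, steel head, 260 mm long along its x, head at +x. Origin: under the middle of its length
- lunchbox: purple lunch box with white lid, 96 x 136 x 57 mm, leave it alone. Origin: centre of its underside
- tin: open steel tin, 76 mm wide, 105 mm high, leave it alone. Origin: centre of its underside

How it is judged:
By the outcome, as a careful person would: the job done as asked, in the order asked, and still so for the second after the job is handed in, with the robot touching nothing.
Of jar0, jar1, jar2, jar3 only 2 to 4 are there at a start; the rules pass over those that are not, and their reading is None.
At some moment in a run one of jar0, jar1, jar2, jar3 may be knocked a few centimetres aside while the robot is not near it.
It also fails if it takes over 210 s, if anything falls off the work surface, if the arm or the gripper's body presses on something with over 40 N, if the wrist force passes 120 N, or if a joint passes its speed limit or range.

## Working session

There is one attempt and no reset: what is moved stays moved. The work goes in short steps, Python scripts to look and compute and a tool call to move; the robot and the scene stay as the last step left them, time stands still between calls to the robot, and variables do not carry over. Pictures are saved under pics/ and viewed, at most 14 in all, crops included, and the job is handed in when it is done.

Besides the shell and the picture viewer there is one more tool, called after "Call:" as name([rows], argument=value, ...), one row to a line, values as JSON. play_rows: Moves the arm, as the interface text tells. Its arguments: {"type":"object","properties":{"steps":{"type":"array"},"force":{"type":"number"}},"required":["steps"]}

```bash
mkdir -p pics
cat > h.py <<'E'
from workcell import *
import numpy as np, cv2
from scipy.spatial.transform import Rotation as R
def grab(name,save=None):
    im=get_image(name)
    if save: cv2.imwrite('pics/'+save+'.png',cv2.cvtColor(im['pixels'],cv2.COLOR_RGB2BGR))
    return im
def cloud(im):
    h,w=im['z_map'].shape
    u,v=np.meshgrid(np.arange(w),np.arange(h))
    K=np.array([[im['fx'],0,im['cx']],[0,im['fy'],im['cy']],[0,0,1]])
    p=cv2.undistortPoints(np.stack([u,v],-1).reshape(-1,1,2).astype(np.float64),K,np.array([im['k1'],0,0,0,0.]))[:,0]
    z=im['z_map'].reshape(-1,1)
    c=np.hstack([p*z,z])
    Rm=R.from_rotvec(np.ravel(im['rvec'])).as_matrix()
    W=(c-np.ravel(im['tvec']))@Rm
    W[z[:,0]==0]=np.nan
    return W.reshape(h,w,3)
def proj(im,P):
    K=np.array([[im['fx'],0,im['cx']],[0,im['fy'],im['cy']],[0,0,1]])
    return cv2.projectPoints(np.array(P,float).reshape(-1,1,3),np.ravel(im['rvec']),np.ravel(im['tvec']),K,np.array([im['k1'],0,0,0,0.]))[0][:,0]
E
python3 - <<'E'
from h import *
for n in('scene','top'):
    im=grab(n,n+'0'); np.savez('pics/'+n+'0.npz',W=cloud(im),px=im['pixels'])
    print(n,im['fx'],im['k1'],im['tvec'])
    a=cv2.imread(f'pics/{n}0.png'); cv2.imwrite(f'pics/{n}0b.png',cv2.resize(a,(800,600),interpolation=cv2.INTER_CUBIC))
print(get_obs())
E
```

```text
scene 449.98978756453926 -0.0636119199429222 [ 0.09187898 -0.24523908  1.95298944]
top 417.83275728167564 -0.08558439313441409 [-0.01577984  0.57008076  1.30843913]
{'time_s': 0.1, 'joint_positions': array([-9.21391644e-01,  3.85514325e-01,  6.75529315e-03, -4.11298993e-04,
       -1.19400272e+00, -2.58587378e-01]), 'qvel': array([-0.00072555, -0.00074114,  0.00397599,  0.00053288,  0.00057228,
        0.00094988]), 'joint_torque': array([-4.94936212e-04, -3.91689849e+01,  1.87932962e+01,  4.23193216e+00,
        1.34355508e-02, -8.96027495e-05]), 'tcp_pos': array([ 0.23788683, -0.57737582,  0.22154876]), 'tcp_rot': array([ 6.09660288e-01, -3.08133943e+00, -3.03740934e-03]), 'wrist_force': array([-0.41952873, -0.43797208, -0.70357522]), 'moment': array([0.01129259, 0.01672422, 0.01030573]), 'finger_force': 0.0, 'opening': 0.0869275827375523}
```

View pics/top0b.png

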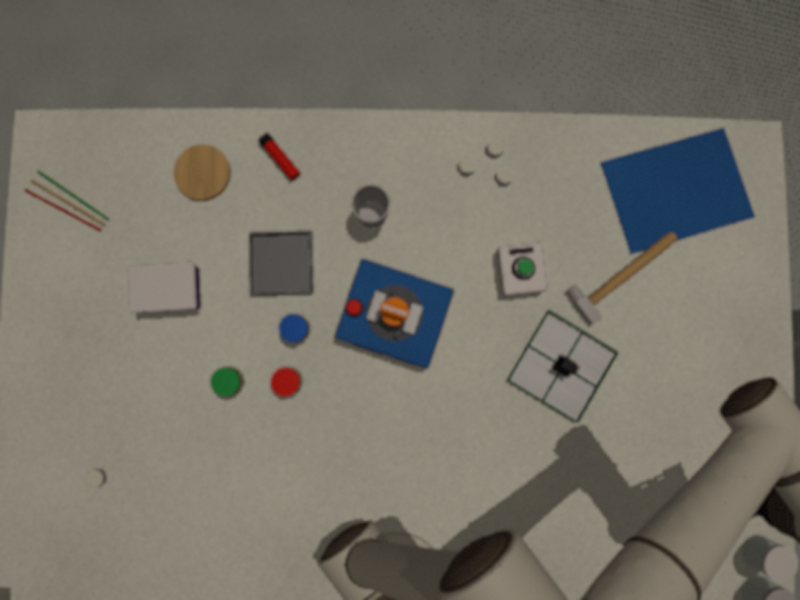

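View pics/scene0b.png

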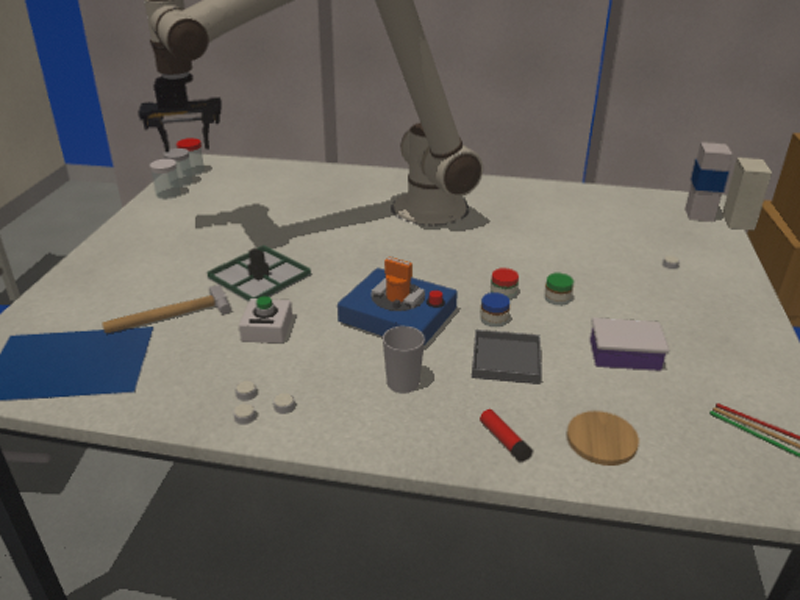

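The top view shows the shaker (395,312), its red release (354,308), the tray (281,264), the jars blue (294,329), green (226,381) and red (286,381), start (524,267) and the carrier (563,366). There is no yellow jar. Next I measure them.

```bash
cat > m.py <<'E'
from h import *
def rect(W,m):
    P=W[m][:,:2]; P=P[~np.isnan(P).any(1)]
    r=cv2.minAreaRect((P*1000).astype(np.float32)); return np.round(r[0],1),np.round(r[1],1),round(r[2],1),len(P)
E
python3 - <<'E'
from m import *
d=np.load('pics/top0.npz'); W=d['W']; px=d['px']; hsv=cv2.cvtColor(px,cv2.COLOR_RGB2HSV)
Z=W[...,2]; s=512/800
def box(x0,y0,x1,y1):
    m=np.zeros(Z.shape,bool); m[int(y0*s):int(y1*s),int(x0*s):int(x1*s)]=True; return m
H,S,V=[hsv[...,i].astype(int) for i in range(3)]
B=lambda z0,z1:(Z>z0)&(Z<z1)
print('table z',np.nanmedian(Z[box(400,480,440,500)]))
sh=box(320,250,470,375)
print('shaker',rect(W,sh&B(.045,.062)&(H>95)&(H<125)&(S>120)))
print('shaker all',rect(W,sh&B(.045,.2)))
print('cap top',rect(W,sh&B(.128,.15)), np.nanmax(Z[sh]))
print('ledges',rect(W,sh&B(.062,.08)&(S<80)))
red=((H<8)|(H>172))&(S>150)
print('release',rect(W,box(335,290,372,325)&red&B(.06,.09)), np.nanmedian(Z[box(335,290,372,325)&red&B(.06,.09)]))
t=box(230,220,330,310); print('tray',rect(W,t&B(.010,.04)),rect(W,t&B(.002,.04)),np.nanmedian(Z[box(265,250,295,280)]))
for n,b in dict(blue=(270,305,320,350),green=(200,355,250,405),red=(262,358,310,405)).items():
    print(n,rect(W,box(*b)&B(.043,.06)))
print('carrier',rect(W,box(495,300,630,430)&B(.012,.03)),'neck',rect(W,box(540,345,590,390)&B(.055,.08)),np.nanmax(Z[box(540,345,590,390)]))
print('start',rect(W,box(505,250,545,285)&B(.062,.09)),rect(W,box(490,235,555,305)&B(.035,.09)),np.nanmax(Z[box(490,235,555,305)]))
print('tin',rect(W,box(345,175,400,235)&B(.09,.12)),'hammer',rect(W,box(560,230,680,330)&B(.008,.05)),'lunch',rect(W,box(120,250,210,320)&B(.04,.08)))
E
```

```text
table z -0.0003303315579650348
shaker (array([541.7,  11.2]), array([191.1, 162.9]), 72.0, 2020)
shaker all (array([541.6,  11.7]), array([199.9, 170.3]), 71.8, 3445)
cap top (array([541.3,  11.8]), array([55.1, 17.3]), 71.9, 119) 0.1455749973569217
ledges (array([541.9,  11. ]), array([105.4,  77.5]), 57.8, 268)
release (array([549.9,  91. ]), array([24.6, 25.5]), 0.9, 67) 0.07655729613963327
tray (array([637. , 245.5]), array([151.4, 129.7]), 3.9, 280) (array([646.5, 252. ]), array([187.5, 207.6]), 0.7, 1658) 0.0034433603433518343
blue (array([511.3, 211.6]), array([53.1, 53.5]), 1.6, 250)
green (array([402.5, 347.5]), array([55.9, 59.1]), 0.3, 288)
red (array([406.1, 224.9]), array([57.6, 56.8]), 46.0, 286)
carrier (array([ 469.6, -355.9]), array([172.3, 241.8]), 58.9, 490) neck (array([ 440.4, -338.1]), array([32.6, 20.5]), 58.0, 73) 0.07327537854932266
start (array([ 634.9, -248.3]), array([30.4, 33.2]), 15.4, 93) (array([ 635. , -248.9]), array([100.5,  91.7]), 7.2, 889) 0.0779629111962206
tin (array([752.2,  58.8]), array([75.2, 72.9]), 1.4, 118) hammer (array([ 618.1, -457.2]), array([187.3, 268. ]), 5.5, 788) lunch (array([590.1, 478.8]), array([ 94.3, 138.7]), 4.4, 1274)
```

```bash
cat >> h.py <<'E'
def plan(*wps):
    """wps: (x,y,z,yawdeg of tool y); prints rows relative to the present pose"""
    o=get_obs(); R0=R.from_rotvec(o['tcp_rot'])
    print('t',round(o['time_s'],2),'tcp',o['tcp_pos'].round(4),'F',o['wrist_force'].round(1),'op',round(o['opening'],4),'q',o['joint_positions'].round(2))
    for x,y,z,a in wps:
        a=np.radians(a); ty=np.array([np.cos(a),np.sin(a),0]); tz=np.array([0,0,-1.]); tx=np.cross(ty,tz)
        Rt=R.from_matrix(np.stack([tx,ty,tz],1))
        d=R0.inv().apply(np.array([x,y,z])-o['tcp_pos']); r=(R0.inv()*Rt).as_rotvec()
        print(np.round(d,4).tolist(),np.round(r,3).tolist(),'rows',round(max(np.linalg.norm(d)/.0625,np.degrees(np.linalg.norm(r))/10.7),1))
E
python3 - <<'E'
from m import *
d=np.load('pics/top0.npz'); W=d['W']; Z=W[...,2]; s=512/800
m=np.zeros(Z.shape,bool); m[int(215*s):int(305*s),int(235*s):int(325*s)]=True
mm=(m&(Z>.012)&(Z<.03)).astype(np.uint8); n,l,st,_=cv2.connectedComponentsWithStats(mm,connectivity=8); i=1+np.argmax(st[1:,4])
print('tray',rect(W,l==i),st[1:,4])
plan((.550,.0912,.16,161.8),(.550,.0912,.085,161.8),(.55,.0912,.066,161.8))
E
```

```text
tray (array([646. , 246.9]), array([132.2, 129.4]), 2.7, 244) [244   1   1]
t 0.1 tcp [ 0.2379 -0.5774  0.2215] F [-0.4 -0.4 -0.7] op 0.0869 q [-0.92  0.39  0.01 -0.   -1.19 -0.26]
[-0.5432, 0.4992, 0.0625] [0.002, 0.001, -0.862] rows 11.8
[-0.5432, 0.4991, 0.1375] [0.002, 0.001, -0.862] rows 12.0
[-0.5432, 0.499, 0.1565] [0.002, 0.001, -0.862] rows 12.1
```

Call:
play_rows([
  [[-0.5432,0.4992,0,0.002,0.001,-0.862,0],[-0.5432,0.4992,0,0.002,0.001,-0.862,0],[-0.5432,0.4992,0,0.002,0.001,-0.862,0],[-0.5432,0.4992,0,0.002,0.001,-0.862,0],[-0.5432,0.4992,0,0.002,0.001,-0.862,0],[-0.5432,0.4992,0,0.002,0.001,-0.862,0],[-0.5432,0.4992,0,0.002,0.001,-0.862,0],[-0.5432,0.4992,0,0.002,0.001,-0.862,0],[-0.5432,0.4992,0,0.002,0.001,-0.862,0],[-0.5432,0.4992,0,0.002,0.001,-0.862,0],[-0.5432,0.4992,0,0.002,0.001,-0.862,0],[-0.5432,0.4992,0,0.002,0.001,-0.862,0],[-0.5432,0.4992,0,0.002,0.001,-0.862,0],[-0.5432,0.4992,0.06,0.002,0.001,-0.862,0],[-0.5432,0.4992,0.1,0.002,0.001,-0.862,0],[-0.5432,0.4992,0.1,0.002,0.001,-0.862,0]],
], force=30)

```text
time_s: 2.1
tcp_pos: [0.5474, 0.0888, 0.1195]
tcp_rot: [1.835, -2.539, 0.0]
wrist_force: [0.2, -0.0, 0.2]
opening: 0.0006
finger_force: 0.0
```

Run:
```python
from h import *
plan((.550,.0912,.085,161.8),(.55,.0912,.067,161.8))
```

```text
t 2.1 tcp [0.5474 0.0888 0.1195] F [ 0.2 -0.   0.2] op 0.0006 q [ 0.45  0.37 -0.3   0.   -0.91 -0.77]
[-0.0033, -0.0019, 0.0345] [0.005, -0.007, -0.002] rows 0.6
[-0.0035, -0.002, 0.0525] [0.005, -0.007, -0.002] rows 0.8
```

Call:
play_rows([
  [[-0.0035,-0.002,0.034,0.005,-0.007,-0.002,0],[-0.0035,-0.002,0.042,0.005,-0.007,-0.002,0],[-0.0035,-0.002,0.046,0.005,-0.007,-0.002,0],[-0.0035,-0.002,0.05,0.005,-0.007,-0.002,0],[-0.0035,-0.002,0.0525,0.005,-0.007,-0.002,0],[-0.0035,-0.002,0.0525,0.005,-0.007,-0.002,0]],
])

```text
time_s: 2.85
tcp_pos: [0.5541, 0.0933, 0.0709]
tcp_rot: [-1.839, 2.535, -0.005]
wrist_force: [-0.3, -2.0, 3.5]
opening: 0.0004
finger_force: 1.8
```

Call:
play_rows([
  [[0,0.002,0.002,0,0,0,0],[0,0.002,0.004,0,0,0,0],[0,0.002,0.004,0,0,0,0],[0,0.002,0.004,0,0,0,0]],
])

```text
time_s: 3.35
tcp_pos: [0.5525, 0.0943, 0.0683]
tcp_rot: [-1.839, 2.533, -0.005]
wrist_force: [-1.9, -1.4, 12.9]
opening: 0.0003
finger_force: 6.6
```

Call:
play_rows([
  [[0,0,-0.06,0,0,0,0],[0,0,-0.12,0,0,0,0.6],[0,0,-0.12,0,0,0,0.6],[0,0,-0.12,0,0,0,0.6]],
])

```text
time_s: 3.85
tcp_pos: [0.5493, 0.0936, 0.185]
tcp_rot: [-1.84, 2.538, -0.001]
wrist_force: [-0.8, -0.3, -1.3]
opening: 0.0228
finger_force: 0.0
```

Run:
```python
from m import *
im=grab('top'); W=cloud(im); px=im['pixels']; H,S,V=[cv2.cvtColor(px,cv2.COLOR_RGB2HSV)[...,i].astype(int) for i in range(3)]
red=((H<8)|(H>172))&(S>150); b=np.zeros(red.shape,bool); b[170:220,200:245]=True
print('rel z',np.nanmedian(W[...,2][b&red]),(b&red).sum())
plan((.5415,.0117,.18,161.8),(.5415,.0117,.108,161.8))
```

```text
rel z nan 0
t 3.9 tcp [0.5491 0.0934 0.1843] F [0.4 0.2 0.4] op 0.0263 q [ 0.46  0.3  -0.22 -0.   -1.05 -0.78]
[0.08, -0.0182, 0.004] [-0.003, 0.004, 0.001] rows 1.3
[0.0803, -0.018, 0.076] [-0.003, 0.004, 0.001] rows 1.8
  return np.nanmean(a, axis, out=out, keepdims=keepdims)
```

Call:
play_rows([
  [[0.04,-0.009,0,0,0,0,0.6],[0.08,-0.018,0,0,0,0,0.6],[0.08,-0.018,0.02,0,0,0,0.6],[0.08,-0.018,0.05,0,0,0,0.6],[0.08,-0.018,0.07,0,0,0,0.6],[0.08,-0.018,0.075,0,0,0,0.6],[0.08,-0.018,0.075,0,0,0,0.6]],
])

```text
time_s: 4.78
tcp_pos: [0.5429, 0.012, 0.1099]
tcp_rot: [-1.841, 2.538, -0.002]
wrist_force: [0.5, 0.3, 0.3]
opening: 0.0519
finger_force: 0.0
```

Call:
play_rows([
  [[0,0,0,0,0,0,0.4],[0,0,0,0,0,0,0.1],[0,0,0,0,0,0,0.1],[0,0,0,0,0,0,0.1],[0,0,0,0,0,0,0.1]],
], force=40)

```text
time_s: 5.4
tcp_pos: [0.5434, 0.0121, 0.1109]
tcp_rot: [-1.839, 2.536, -0.004]
wrist_force: [-0.2, 0.0, 0.7]
opening: 0.0173
finger_force: 39.9
```

Run:
```python
from h import *
plan((.5415,.0117,.108,161.8))
print(get_obs()['finger_force'],get_obs()['moment'])
```

```text
t 5.4 tcp [0.5434 0.0121 0.1109] F [-0.2  0.   0.7] op 0.0173 q [ 0.32  0.35 -0.35 -0.   -0.86 -0.64]
[0.001, 0.0017, 0.0029] [-0.007, 0.006, 0.002] rows 0.1
39.921059237094596 [0.05253312 0.01248529 0.01273447]
```

Call:
play_rows([
  [[0,0,0,0,0,-0.13,0.1],[0,0,0,0,0,-0.27,0.1],[0,0,0,0,0,-0.4,0.1],[0,0,0,0,0,-0.54,0.1],[0,0,0,0,0,-0.68,0.1],[0,0,0,0,0,-0.82,0.1],[0,0,0,0,0,-0.96,0.1],[0,0,0,0,0,-1.1,0.1],[0,0,0,0,0,-1.24,0.1],[0,0,0,0,0,-1.38,0.1],[0,0,0,0,0,-1.5,0.1],[0,0,0,0,0,-1.571,0.1],[0,0,0,0,0,-1.571,0.1],[0,0,0,0,0,-1.571,0.1]],
])

```text
time_s: 7.15
tcp_pos: [0.5423, 0.0117, 0.1108]
tcp_rot: [-3.099, 0.495, -0.008]
wrist_force: [-3.4, -0.5, 4.9]
opening: 0.0178
finger_force: 39.9
```

Run:
```python
from h import *
plan((.5432,.0121,.18,251.8),(.646,.2469,.18,251.8))
print(get_obs()['finger_force'],get_obs()['moment'])
```

```text
t 7.15 tcp [0.5423 0.0117 0.1108] F [-3.4 -0.5  4.9] op 0.0178 q [ 0.32  0.35 -0.35 -0.   -0.86  0.93]
[0.001, -0.0009, -0.0692] [-0.004, -0.005, 0.001] rows 1.1
[0.0256, -0.2561, -0.0681] [-0.004, -0.005, 0.001] rows 4.3
39.93014115141705 [-0.390528    1.54605186  0.07858936]
```

Call:
play_rows([
  [[0,0,-0.005,0,0,0,0.1],[0,0,-0.012,0,0,0,0.1],[0,0,-0.02,0,0,0,0.1]],
])

```text
time_s: 7.52
tcp_pos: [0.5437, 0.0123, 0.1311]
tcp_rot: [-3.097, 0.494, -0.013]
wrist_force: [0.6, 0.7, -2.8]
opening: 0.0174
finger_force: 39.9
```

Call:
play_rows([
  [[0,0,-0.03,0,0,0,0.1],[0,0,-0.06,0,0,0,0.1],[0.006,-0.06,-0.07,0,0,0,0.1],[0.012,-0.12,-0.07,0,0,0,0.1],[0.018,-0.18,-0.07,0,0,0,0.1],[0.022,-0.22,-0.07,0,0,0,0.1],[0.025,-0.255,-0.07,0,0,0,0.1],[0.025,-0.255,-0.04,0,0,0,0.1],[0.025,-0.255,0,0,0,0,0.1],[0.025,-0.255,0,0,0,0,0.1]],
])

```text
time_s: 8.78
tcp_pos: [0.6443, 0.2464, 0.1289]
tcp_rot: [-3.102, 0.494, -0.003]
wrist_force: [-0.3, -0.9, -1.7]
opening: 0.0175
finger_force: 39.9
```

Run:
```python
from h import *
plan((.646,.2469,.08,251.8),(.646,.2469,.0615,251.8))
```

```text
t 8.78 tcp [0.6443 0.2464 0.1289] F [-0.3 -0.9 -1.7] op 0.0175 q [ 0.6   0.56  0.06  0.   -1.07  0.66]
[0.0014, -0.0009, 0.0489] [-0.001, -0.002, 0.002] rows 0.8
[0.0013, -0.0009, 0.0674] [-0.001, -0.002, 0.002] rows 1.1
```

Call:
play_rows([
  [[0,0,0.03,0,0,0,0.1],[0,0,0.05,0,0,0,0.1],[0,0,0.06,0,0,0,0.1],[0,0,0.065,0,0,0,0.1],[0,0,0.067,0,0,0,0.1],[0,0,0.067,0,0,0,0.1]],
])

```text
time_s: 9.52
tcp_pos: [0.647, 0.2471, 0.0661]
tcp_rot: [-3.097, 0.493, -0.013]
wrist_force: [0.2, -0.1, -1.0]
opening: 0.0176
finger_force: 39.9
```

Call:
play_rows([
  [[0,0,0.002,0,0,0,0.1],[0,0,0.004,0,0,0,0.1],[0,0,0.005,0,0,0,0.1],[0,0,0.005,0,0,0,0.1]],
])

```text
time_s: 10.02
tcp_pos: [0.6466, 0.2468, 0.0603]
tcp_rot: [-3.098, 0.493, -0.011]
wrist_force: [0.2, -0.8, -2.2]
opening: 0.0178
finger_force: 39.9
```

Call:
play_rows([
  [[0,0,0.002,0,0,0,0.1],[0,0,0.002,0,0,0,0.1],[0,0,0.002,0,0,0,0.3],[0,0,0.002,0,0,0,0.6],[0,0,0.002,0,0,0,0.6],[0,0,0.002,0,0,0,0.6],[0,0,-0.03,0,0,0,0.6],[0,0,-0.06,0,0,0,0.6],[0,0,-0.12,0,0,0,0.6],[0,0,-0.14,0,0,0,0.6]],
])

```text
time_s: 11.28
tcp_pos: [0.6473, 0.2472, 0.2053]
tcp_rot: [-3.094, 0.492, -0.022]
wrist_force: [-0.2, -0.1, -0.0]
opening: 0.0521
finger_force: 0.0
```

Run:
```python
from h import *
im=grab('scene','s1'); a=cv2.imread('pics/s1.png')[140:280,190:420]; cv2.imwrite('pics/s1c.png',cv2.resize(a,None,fx=3.4,fy=3.4,interpolation=cv2.INTER_CUBIC))
# carrier neck: length (carrier y) at 58 deg -> close along -32 deg (=148)
plan((.4404,-.3381,.2,238-90),(.4404,-.3381,.036,148))
```

```text
t 11.32 tcp [0.6478 0.2473 0.2068] F [1.4 0.1 2.6] op 0.0522 q [ 0.6   0.5   0.16  0.   -1.21  0.66]
[-0.0158, 0.6209, -0.001] [-0.021, 0.001, 1.814] rows 9.9
[-0.018, 0.6229, 0.163] [-0.021, 0.001, 1.814] rows 10.3
```

View pics/s1c.png

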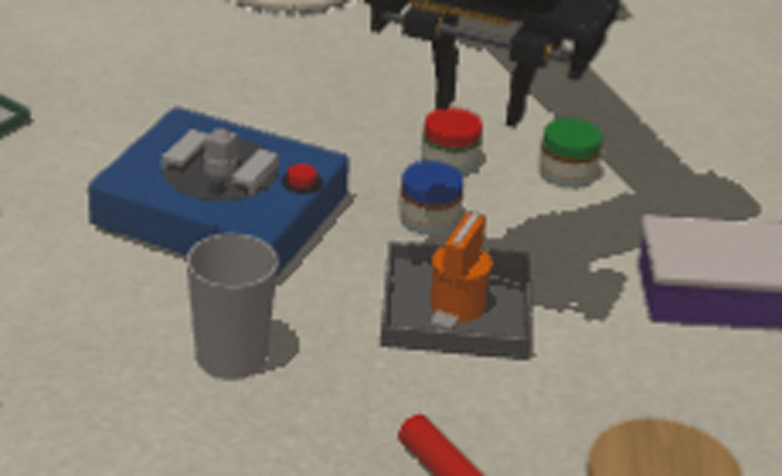

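The view shows the cap upright in the tray (460,280), the release button down and the shaft bare. Next is the carrier.

Call:
play_rows([
  [[-0.016,0.621,0,-0.021,0,1.814,0.6],[-0.016,0.621,0,-0.021,0,1.814,0.6],[-0.016,0.621,0,-0.021,0,1.814,0.6],[-0.016,0.621,0,-0.021,0,1.814,0.6],[-0.016,0.621,0,-0.021,0,1.814,0.6],[-0.016,0.621,0,-0.021,0,1.814,0.6],[-0.016,0.621,0,-0.021,0,1.814,0.6],[-0.016,0.621,0,-0.021,0,1.814,0.6],[-0.016,0.621,0,-0.021,0,1.814,0.6],[-0.016,0.621,0,-0.021,0,1.814,0.6],[-0.016,0.621,0,-0.021,0,1.814,0.6],[-0.016,0.621,0.06,-0.021,0,1.814,0.6],[-0.016,0.621,0.1,-0.021,0,1.814,0.6],[-0.016,0.621,0.1,-0.021,0,1.814,0.6]],
])

```text
time_s: 13.08
tcp_pos: [0.4359, -0.3368, 0.0935]
tcp_rot: [1.516, -2.734, -0.014]
wrist_force: [-0.3, -0.1, 0.3]
opening: 0.0526
finger_force: 0.0
```

Run:
```python
from h import *
plan((.4404,-.3381,.038,148))
```

```text
t 13.07 tcp [ 0.4359 -0.3368  0.0935] F [-0.3 -0.1  0.3] op 0.0526 q [-0.36  0.4  -0.34  0.01 -0.85 -0.2 ]
[-0.0017, -0.0053, 0.0554] [0.015, -0.009, 0.0] rows 0.9
```

Call:
play_rows([
  [[-0.0015,-0.004,0.015,0.015,-0.009,0,0.6],[-0.0015,-0.004,0.035,0.015,-0.009,0,0.6],[-0.0015,-0.004,0.05,0.015,-0.009,0,0.6],[-0.0015,-0.004,0.054,0.015,-0.009,0,0.6],[-0.0015,-0.004,0.054,0.015,-0.009,0,0.6],[-0.0015,-0.004,0.054,0.015,-0.009,0,0.6]],
])

```text
time_s: 13.82
tcp_pos: [0.4425, -0.3398, 0.0436]
tcp_rot: [-1.52, 2.742, -0.013]
wrist_force: [0.3, 0.1, 0.0]
opening: 0.0523
finger_force: 0.0
```

Run:
```python
from h import *
plan((.4404,-.3381,.038,148))
```

```text
t 13.82 tcp [ 0.4425 -0.3398  0.0436] F [0.3 0.1 0. ] op 0.0523 q [-0.36  0.46 -0.38  0.   -0.71 -0.2 ]
[-0.0004, 0.0028, 0.0056] [-0.01, 0.001, -0.0] rows 0.1
```

Call:
play_rows([
  [[0,0.0025,0.005,-0.007,0,0,0.6],[0,0.0025,0.005,-0.007,0,0,0.6],[0,0.0025,0.005,-0.007,0,0,0.6],[0,0.0025,0.005,-0.007,0,0,0.6],[0,0.0025,0.005,-0.007,0,0,0.6],[0,0.0025,0.005,-0.007,0,0,0.6]],
])

```text
time_s: 14.58
tcp_pos: [0.4399, -0.3383, 0.0378]
tcp_rot: [-1.521, 2.746, -0.001]
wrist_force: [-1.0, -0.5, -0.2]
opening: 0.0521
finger_force: 0.0
```

Run:
```python
from h import *
plan((.4404,-.3381,.038,148))
```

```text
t 14.57 tcp [ 0.4399 -0.3383  0.0378] F [-1.  -0.5 -0.2] op 0.0521 q [-0.36  0.47 -0.39 -0.   -0.71 -0.19]
[-0.0005, -0.0004, -0.0002] [-0.002, 0.001, -0.001] rows 0.0
```

Good. I grip it and lift it straight up.

Call:
play_rows([
  [[0,0,0,0,0,0,0.1],[0,0,0,0,0,0,0.1],[0,0,0,0,0,0,0.1],[0,0,0,0,0,0,0.1],[0,0,0,0,0,0,0.1],[0,0,-0.01,0,0,0,0.1],[0,0,-0.03,0,0,0,0.1],[0,0,-0.06,0,0,0,0.1],[0,0,-0.1,0,0,0,0.1],[0,0,-0.13,0,0,0,0.1],[0,0,-0.14,0,0,0,0.1],[0,0,-0.14,0,0,0,0.1],[0,0,-0.14,0,0,0,0.1]],
], force=50)

```text
time_s: 16.2
tcp_pos: [0.4383, -0.3376, 0.1758]
tcp_rot: [1.522, -2.748, -0.004]
wrist_force: [0.2, -1.3, -4.8]
opening: 0.0196
finger_force: 49.8
```

Run:
```python
from h import *
plan((.542,.012,.18,161.8))
o=get_obs();print(o['finger_force'],o['moment'])
```

```text
t 16.2 tcp [ 0.4383 -0.3376  0.1758] F [ 0.2 -1.3 -4.8] op 0.0196 q [-0.36  0.3  -0.24 -0.   -1.03 -0.19]
[-0.3513, 0.0977, -0.0035] [0.002, 0.002, -0.242] rows 5.8
49.83708246611059 [ 0.08229655  0.08663949 -0.03844148]
```

Call:
play_rows([
  [[-0.05,0.014,-0.004,0,0,-0.035,0.1],[-0.1,0.028,-0.004,0,0,-0.07,0.1],[-0.15,0.042,-0.004,0,0,-0.1,0.1],[-0.2,0.056,-0.004,0,0,-0.14,0.1],[-0.25,0.07,-0.004,0,0,-0.17,0.1],[-0.3,0.084,-0.004,0,0,-0.21,0.1],[-0.335,0.093,-0.004,0,0,-0.23,0.1],[-0.3513,0.0977,-0.003,0,0,-0.242,0.1],[-0.3513,0.0977,-0.003,0,0,-0.242,0.1],[-0.3513,0.0977,0.01,0,0,-0.242,0.1],[-0.3513,0.0977,0.02,0,0,-0.242,0.1],[-0.3513,0.0977,0.02,0,0,-0.242,0.1],[-0.3513,0.0977,0.02,0,0,-0.242,0.1],[-0.3513,0.0977,0.02,0,0,-0.242,0.1]],
])

```text
time_s: 17.95
tcp_pos: [0.5434, 0.0112, 0.1586]
tcp_rot: [-1.841, 2.542, -0.002]
wrist_force: [0.4, 0.2, -5.1]
opening: 0.0194
finger_force: 50.0
```

Run:
```python
from m import *
o=get_obs()
im=grab('top','t2'); W=cloud(im); Z=W[...,2]; P=W.reshape(-1,3)
# shaker blue housing visible + carrier rim
c=np.array([.542,.012])
near=(np.abs(W[...,:2]-c)<.16).all(-1)
u=Z-(o['tcp_pos'][2]-.038)
g=(near&(u>.008)&(u<.025)).astype(np.uint8)
n,l,st,_=cv2.connectedComponentsWithStats(g,connectivity=8); i=1+np.argmax(st[1:,4])
print('carrier rim',rect(W,l==i))
m=l==i; A=np.c_[W[m][:,:2]-c,np.ones(m.sum())]; print('plane',np.linalg.lstsq(A,Z[m],rcond=None)[0])
plan((.5425,.012,.12,161.8))
```

```text
carrier rim (array([556.8, -56. ]), array([49.9, 97.8]), 71.9, 95)
plane [ 0.0157319  -0.08505039  0.12968708]
t 18.0 tcp [0.5434 0.0113 0.1586] F [-0.6  0.5 -4.9] op 0.0193 q [ 0.32  0.3  -0.29  0.   -0.98 -0.64]
[-0.0004, 0.0011, 0.0386] [-0.003, 0.001, 0.0] rows 0.6
```

Call:
play_rows([
  [[-0.0005,0,0.01,0,0,0,0.1],[-0.0005,0,0.02,0,0,0,0.1],[-0.0005,0,0.025,0,0,0,0.1],[-0.0005,0,0.028,0,0,0,0.1],[-0.0005,0,0.031,0,0,0,0.1],[-0.0005,0,0.034,0,0,0,0.1],[-0.0005,0,0.034,0,0,0,0.1]],
])

```text
time_s: 18.88
tcp_pos: [0.5432, 0.0118, 0.124]
tcp_rot: [-1.842, 2.543, -0.002]
wrist_force: [-0.5, -0.2, -4.8]
opening: 0.0194
finger_force: 50.0
```

Call:
play_rows([
  [[0,0,0.004,0,0,0,0.1],[0,0,0.008,0,0,0,0.1],[0,0,0.011,0,0,0,0.1],[0,0,0.013,0,0,0,0.1],[0,0,0.014,0,0,0,0.1],[0,0,0.014,0,0,0,0.1],[0,0,0.014,0,0,0,0.1]],
])

```text
time_s: 19.75
tcp_pos: [0.5434, 0.0118, 0.1102]
tcp_rot: [-1.842, 2.543, -0.002]
wrist_force: [0.2, -0.7, -5.4]
opening: 0.0197
finger_force: 50.0
```

Call:
play_rows([
  [[0,0,0.002,0,0,0,0.1],[0,0,0.003,0,0,0,0.1],[0,0,0.004,0,0,0,0.1],[0,0,0.004,0,0,0,0.1]],
])

```text
time_s: 20.25
tcp_pos: [0.5438, 0.0116, 0.1079]
tcp_rot: [-1.842, 2.541, -0.003]
wrist_force: [-2.7, -1.0, 7.3]
opening: 0.0196
finger_force: 50.0
```

Call:
play_rows([
  [[0,0,0,0,0,0,0.3],[0,0,0,0,0,0,0.6],[0,0,0,0,0,0,0.6],[0,0,0,0,0,0,0.6],[0,0,-0.02,0,0,0,0.6],[0,0,-0.05,0,0,0,0.6],[0,0,-0.1,0,0,0,0.6],[0.06,0,-0.12,0,0,0,1],[0.12,0,-0.12,0,0,0,1],[0.18,0,-0.12,0,0,0,1],[0.24,0,-0.12,0,0,0,1],[0.3,0,-0.12,0,0,0,1],[0.3,0,-0.12,0,0,0,1]],
], force=30)

```text
time_s: 21.88
tcp_pos: [0.448, -0.2763, 0.2255]
tcp_rot: [-1.834, 2.549, -0.001]
wrist_force: [0.1, 1.0, 1.3]
opening: 0.0869
finger_force: 0.0
```

Run:
```python
from m import *
im=grab('top','t3'); W=cloud(im); Z=W[...,2]; px=im['pixels']; np.savez('pics/t3.npz',W=W,px=px)
H,S,V=[cv2.cvtColor(px,cv2.COLOR_RGB2HSV)[...,i].astype(int) for i in range(3)]
c=np.array([.542,.012]); near=(np.abs(W[...,:2]-c)<.13).all(-1)
m=near&(Z>.082)&(Z<.094); print('rim',rect(W,m)); A=np.c_[W[m][:,:2]-c,np.ones(m.sum())]; print('plane',np.linalg.lstsq(A,Z[m],rcond=None)[0])
f=near&(Z>.068)&(Z<.078); A=np.c_[W[f][:,:2]-c,np.ones(f.sum())]; print('floor',np.linalg.lstsq(A,Z[f],rcond=None)[0],f.sum())
for n,a in dict(blue=(.511,.212),green=(.4025,.3475),red=(.406,.225)).items():
    k=(np.abs(W[...,:2]-a)<.06).all(-1)&(Z>.043)&(Z<.06); print(n,rect(W,k))
a=cv2.imread('pics/t3.png')[130:300,120:400]; cv2.imwrite('pics/t3c.png',cv2.resize(a,None,fx=2.8,fy=2.8,interpolation=cv2.INTER_CUBIC))
plan()
```

```text
rim (array([541.4,  12.7]), array([170.1, 170.4]), 72.1, 283)
plane [-0.00262022  0.00272319  0.08675109]
floor [0.00020609 0.00022529 0.07346714] 2520
blue (array([511.3, 211.5]), array([53.2, 53.2]), 1.8, 251)
green (array([402.6, 347.5]), array([59.8, 55.8]), 89.9, 291)
red (array([405.4, 225.8]), array([56.6, 56.9]), 21.0, 284)
t 21.93 tcp [ 0.4487 -0.2748  0.2255] F [0.4 0.1 0.4] op 0.0869 q [-0.24  0.21 -0.23 -0.   -1.13 -0.08]
```

View pics/t3c.png

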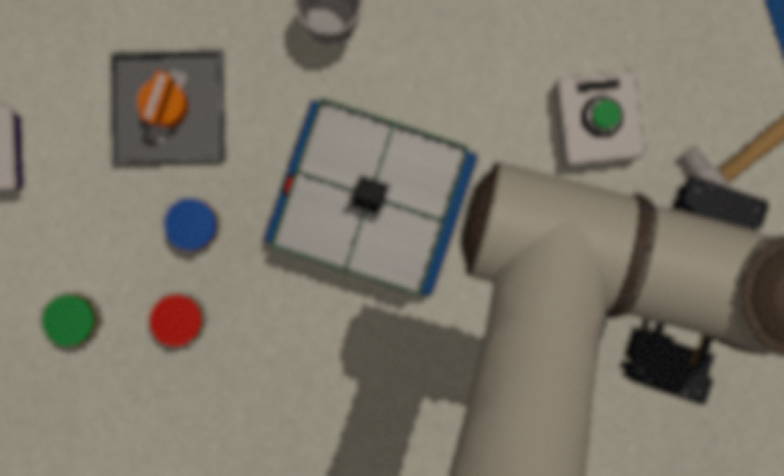

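The view shows the carrier level on the shaker at (370,195), with its floor at z 0.0735. The jars are unmoved at blue (190,225), green (69,321) and red (176,321).

Run:
```python
from h import *
plan((.511,.2116,.225,161.8),(.511,.2116,.09,161.8))
```

```text
t 21.93 tcp [ 0.4487 -0.2748  0.2255] F [0.4 0.1 0.4] op 0.0869 q [-0.24  0.21 -0.23 -0.   -1.13 -0.08]
[-0.4812, 0.0943, 0.0008] [-0.001, 0.001, -0.003] rows 7.8
[-0.4811, 0.0945, 0.1358] [-0.001, 0.001, -0.003] rows 8.1
```

Call:
play_rows([
  [[-0.481,0.094,0,0,0,0,1],[-0.481,0.094,0,0,0,0,1],[-0.481,0.094,0,0,0,0,1],[-0.481,0.094,0,0,0,0,1],[-0.481,0.094,0,0,0,0,1],[-0.481,0.094,0,0,0,0,1],[-0.481,0.094,0,0,0,0,1],[-0.481,0.094,0,0,0,0,1],[-0.481,0.094,0.05,0,0,0,1],[-0.481,0.094,0.1,0,0,0,1],[-0.481,0.094,0.13,0,0,0,1],[-0.481,0.094,0.135,0,0,0,1],[-0.481,0.094,0.135,0,0,0,1],[-0.481,0.094,0.135,0,0,0,1]],
])

```text
time_s: 23.68
tcp_pos: [0.5113, 0.2141, 0.0928]
tcp_rot: [-1.841, 2.539, -0.002]
wrist_force: [0.0, -0.3, -0.5]
opening: 0.0871
finger_force: 0.0
```

```bash
cat > jars.py <<'E'
from m import *
def jars():
    im=grab('top'); W=cloud(im); H,S,V=[cv2.cvtColor(im['pixels'],cv2.COLOR_RGB2HSV)[...,i].astype(int) for i in range(3)]
    im2=grab('scene'); W2=cloud(im2); H2,S2,V2=[cv2.cvtColor(im2['pixels'],cv2.COLOR_RGB2HSV)[...,i].astype(int) for i in range(3)]
    for w,W,H,S in(('top',W,H,S),('scene',W2,H2,S2)):
        Z=W[...,2]; b=(W[...,0]>.3)&(W[...,0]<.75)&(W[...,1]>-.2)&(W[...,1]<.55)
        for n,hh in dict(blue=(H>105)&(H<125),green=(H>50)&(H<85),red=(H<6)|(H>174)).items():
            for lo,hi in((.044,.06),(.115,.135)):
                m=(b&hh&(S>120)&(Z>lo)&(Z<hi)).astype(np.uint8); k,l,st,_=cv2.connectedComponentsWithStats(m)
                for i in range(1,k):
                    if st[i,4]>60: print(w,n,rect(W,l==i))
E
python3 - <<'E'
from jars import *
jars(); plan((.511,.2116,.022,161.8))
E
```

```text
top green (array([393.5, 336. ]), array([27.4, 49.9]), 41.0, 120)
top red (array([399.7, 222.6]), array([43.7, 56.5]), 33.0, 196)
scene blue (array([519.7, 212.7]), array([54.1, 54.4]), 85.7, 133)
scene blue (array([620.3, -23.2]), array([169. ,  16.6]), 70.1, 113)
scene blue (array([608.3,  89. ]), array([14. , 99.7]), 68.5, 70)
scene red (array([418.3, 232. ]), array([39.7, 47.7]), 28.6, 79)
t 23.77 tcp [0.5111 0.2137 0.0925] F [-0.5 -0.4  0.7] op 0.0871 q [ 0.69  0.39 -0.34  0.   -0.83 -1.01]
[0.0023, -0.0003, 0.0705] [-0.004, 0.003, 0.001] rows 1.1
```

Call:
play_rows([
  [[0.002,0,0.03,0,0,0,1],[0.002,0,0.055,0,0,0,1],[0.002,0,0.068,0,0,0,1],[0.002,0,0.07,0,0,0,1],[0.002,0,0.07,0,0,0,1],[0.002,0,0.07,0,0,0,0.5],[0.002,0,0.07,0,0,0,0.5],[0.002,0,0.07,0,0,0,0.5],[0.002,0,0.07,0,0,0,0.5],[0.002,0,0.07,0,0,0,0.5]],
], force=25)

```text
time_s: 25.02
tcp_pos: [0.5103, 0.2114, 0.0214]
tcp_rot: [-1.842, 2.542, -0.002]
wrist_force: [-0.0, -0.4, 2.7]
opening: 0.0595
finger_force: 25.0
```

Run:
```python
from h import *
plan((.511,.2116,.2,161.8),(.6031,.0428,.2,161.8),(.6031,.0428,.11,161.8))
```

```text
t 25.02 tcp [0.5103 0.2114 0.0214] F [-0.  -0.4  2.7] op 0.0595 q [ 0.69  0.49 -0.41  0.   -0.67 -1.01]
[-0.0007, -0.001, -0.1786] [-0.002, 0.001, 0.001] rows 2.9
[0.131, -0.1411, -0.1785] [-0.002, 0.001, 0.001] rows 4.2
[0.1311, -0.1409, -0.0885] [-0.002, 0.001, 0.001] rows 3.4
```

Call:
play_rows([
  [[0,0,-0.03,0,0,0,0.5],[0,0,-0.08,0,0,0,0.5],[0,0,-0.13,0,0,0,0.5],[0,0,-0.175,0,0,0,0.5],[0.03,-0.035,-0.18,0,0,0,0.5],[0.07,-0.075,-0.18,0,0,0,0.5],[0.1,-0.11,-0.18,0,0,0,0.5],[0.122,-0.131,-0.18,0,0,0,0.5],[0.131,-0.141,-0.17,0,0,0,0.5],[0.131,-0.141,-0.13,0,0,0,0.5],[0.131,-0.141,-0.1,0,0,0,0.5],[0.131,-0.141,-0.09,0,0,0,0.5],[0.131,-0.141,-0.09,0,0,0,0.5],[0.131,-0.141,-0.09,0,0,0,0.5]],
])

```text
time_s: 26.78
tcp_pos: [0.6039, 0.0433, 0.1126]
tcp_rot: [-1.841, 2.54, -0.003]
wrist_force: [0.9, -0.7, -0.6]
opening: 0.0589
finger_force: 25.0
```

Run:
```python
from h import *
plan((.6031,.0428,.0955,161.8))
```

```text
t 26.77 tcp [0.6039 0.0433 0.1126] F [ 0.9 -0.7 -0.6] op 0.0589 q [ 0.34  0.45 -0.19  0.   -0.93 -0.66]
[0.0007, 0.0006, 0.0171] [-0.004, 0.002, 0.001] rows 0.3
```

Call:
play_rows([
  [[0,0,0.008,0,0,0,0.5],[0,0,0.013,0,0,0,0.5],[0,0,0.016,0,0,0,0.5],[0,0,0.0165,0,0,0,0.5],[0,0,0.0165,0,0,0,0.5]],
])

```text
time_s: 27.4
tcp_pos: [0.6029, 0.0427, 0.0954]
tcp_rot: [-1.842, 2.543, -0.002]
wrist_force: [-2.5, 0.2, 3.7]
opening: 0.0594
finger_force: 25.0
```

Contact. I release it, lift, and go toward the red jar.

Call:
play_rows([
  [[0,0,0,0,0,0,0.7],[0,0,0,0,0,0,0.82],[0,0,0,0,0,0,0.82],[0,0,-0.02,0,0,0,0.82],[0,0,-0.05,0,0,0,0.82],[0,0,-0.1,0,0,0,0.82],[-0.06,0.06,-0.11,0,0,0,1],[-0.1,0.15,-0.11,0,0,0,1],[-0.1,0.2,-0.11,0,0,0,1],[-0.1,0.2,-0.11,0,0,0,1]],
])

```text
time_s: 28.65
tcp_pos: [0.4421, 0.2013, 0.2046]
tcp_rot: [-1.843, 2.541, -0.001]
wrist_force: [0.7, -0.0, 0.1]
opening: 0.0868
finger_force: 0.0
```

Run:
```python
from jars import *
im=grab('scene','s4'); a=cv2.imread('pics/s4.png')[140:280,190:420]; cv2.imwrite('pics/s4c.png',cv2.resize(a,None,fx=3.4,fy=3.4,interpolation=cv2.INTER_CUBIC))
jars(); plan((.4055,.225,.2,161.8),(.4055,.225,.09,161.8))
```

```text
top blue (array([600.3,  44.6]), array([53.9, 52.1]), 31.2, 266)
scene blue (array([619.7, -22.5]), array([169.9,  15.7]), 70.2, 116)
scene blue (array([609.2,  89.7]), array([13.2, 96.5]), 68.0, 70)
scene blue (array([607. ,  44.1]), array([57. , 56.3]), 62.4, 182)
scene green (array([408.8, 346.1]), array([58.6, 53.2]), 40.7, 125)
scene red (array([418.9, 274.1]), array([53., 58.]), 6.7, 130)
t 28.8 tcp [0.4429 0.2012 0.205 ] F [0.1 0.6 0.7] op 0.0869 q [ 0.76  0.16 -0.35  0.   -1.05 -1.08]
[-0.0111, 0.0429, 0.0049] [-0.003, 0.002, 0.004] rows 0.7
[-0.0108, 0.0432, 0.1149] [-0.003, 0.002, 0.004] rows 2.0
```

View pics/s4c.png

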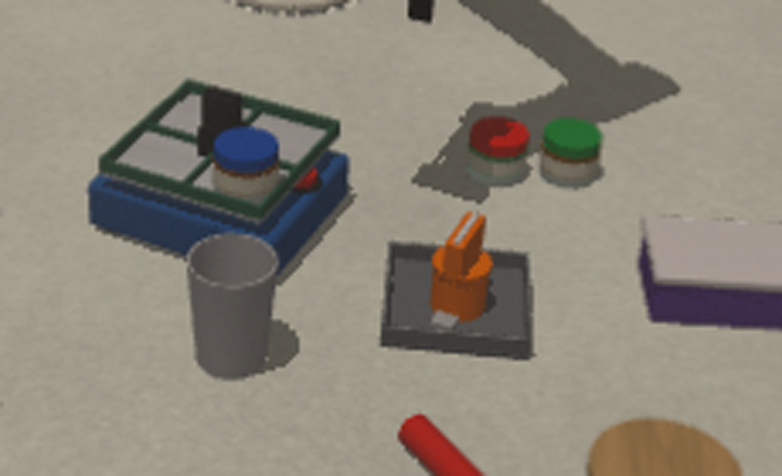

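The view shows blue upright on the carrier. Red was knocked to (498,150), close to green (572,150), and now lies at about (0.412, 0.2755).

Run:
```python
from h import *
plan((.412,.2755,.2,161.8),(.412,.2755,.09,161.8))
```

```text
t 28.8 tcp [0.4429 0.2012 0.205 ] F [0.1 0.6 0.7] op 0.0869 q [ 0.76  0.16 -0.35  0.   -1.05 -1.08]
[-0.0611, 0.0523, 0.005] [-0.003, 0.002, 0.004] rows 1.3
[-0.0609, 0.0526, 0.115] [-0.003, 0.002, 0.004] rows 2.2
```

Call:
play_rows([
  [[-0.03,0.026,0,0,0,0,1],[-0.061,0.0525,0,0,0,0,1],[-0.061,0.0525,0.05,0,0,0,1],[-0.061,0.0525,0.1,0,0,0,1],[-0.061,0.0525,0.115,0,0,0,1],[-0.061,0.0525,0.115,0,0,0,1],[-0.061,0.0525,0.115,0,0,0,1]],
])

```text
time_s: 29.68
tcp_pos: [0.4144, 0.2749, 0.0901]
tcp_rot: [-1.84, 2.542, -0.001]
wrist_force: [-0.1, -0.2, -0.6]
opening: 0.0871
finger_force: 0.0
```

Run:
```python
from jars import *
im=grab('scene','s5'); a=cv2.imread('pics/s5.png')[130:230,290:400]; cv2.imwrite('pics/s5c.png',cv2.resize(a,None,fx=5,fy=5,interpolation=cv2.INTER_CUBIC))
jars(); plan((.412,.2755,.022,161.8))
```

```text
top blue (array([603.1,  45.7]), array([54.3, 50.3]), 1.1, 267)
top red (array([407.9, 254.5]), array([18.3, 47.2]), 69.9, 73)
scene blue (array([620.9, -22.7]), array([169.6,  16.1]), 69.1, 115)
scene blue (array([609.8,  89. ]), array([13.6, 93.4]), 68.4, 68)
scene blue (array([607.6,  45.5]), array([58.5, 58.2]), 47.5, 183)
scene green (array([408.7, 352.6]), array([41.5, 57.9]), 84.3, 95)
scene red (array([422.5, 273.4]), array([59.1, 51.7]), 1.2, 124)
t 29.82 tcp [0.414  0.275  0.0905] F [ 0.3  0.1 -0.7] op 0.0872 q [ 0.91  0.31 -0.48  0.   -0.77 -1.23]
[0.0003, 0.0022, 0.0685] [-0.003, 0.003, 0.0] rows 1.1
```

View pics/s5c.png

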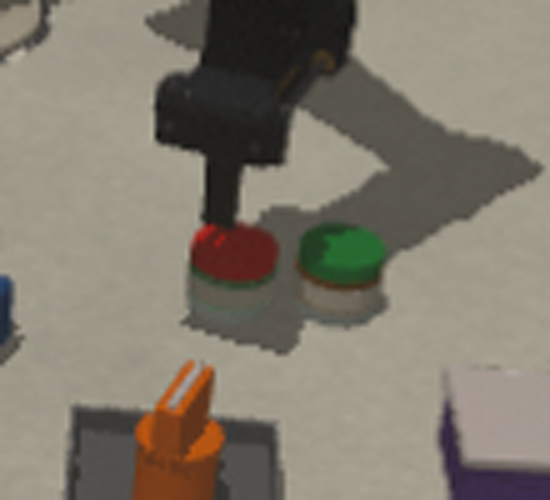

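The lid centre is at crop (235,248), i.e. full-image (337,179.6). I check it by projection.

Run:
```python
from h import *
im=grab('scene'); print(proj(im,[(.412,.2755,.05),(.4026,.3475,.05),(.412,.28,.05),(.422,.2755,.05)]))
```

```text
[[337.17262901 177.41583873]
 [358.33427679 178.12857011]
 [338.49042465 177.54791874]
 [337.08692197 178.9151969 ]]
```

Call:
play_rows([
  [[0,0,0.03,0,0,0,1],[0,0,0.055,0,0,0,1],[0,0,0.066,0,0,0,1],[0,0,0.068,0,0,0,1],[0,0,0.068,0,0,0,1],[0,0,0.068,0,0,0,0.5],[0,0,0.068,0,0,0,0.5],[0,0,0.068,0,0,0,0.5],[0,0,0.068,0,0,0,0.5],[0,0,0.068,0,0,0,0.5]],
], force=25)

```text
time_s: 31.12
tcp_pos: [0.4136, 0.2747, 0.0216]
tcp_rot: [-1.842, 2.542, -0.002]
wrist_force: [0.7, -0.6, 2.7]
opening: 0.0597
finger_force: 25.0
```

Run:
```python
from h import *
plan((.412,.2755,.2,161.8),(.5119,.0728,.2,161.8),(.5119,.0728,.112,161.8))
```

```text
t 31.12 tcp [0.4136 0.2747 0.0216] F [ 0.7 -0.6  2.7] op 0.0597 q [ 0.91  0.42 -0.55  0.   -0.6  -1.23]
[-0.0005, 0.0014, -0.1784] [-0.002, 0.001, 0.001] rows 2.9
[0.1609, -0.1567, -0.1782] [-0.002, 0.001, 0.001] rows 4.6
[0.1611, -0.1565, -0.0902] [-0.002, 0.001, 0.001] rows 3.9
```

Call:
play_rows([
  [[0,0,-0.03,0,0,0,0.5],[0,0,-0.08,0,0,0,0.5],[0,0,-0.13,0,0,0,0.5],[0,0,-0.175,0,0,0,0.5],[0.04,-0.04,-0.18,0,0,0,0.5],[0.08,-0.08,-0.18,0,0,0,0.5],[0.12,-0.12,-0.18,0,0,0,0.5],[0.15,-0.147,-0.18,0,0,0,0.5],[0.161,-0.1565,-0.17,0,0,0,0.5],[0.161,-0.1565,-0.13,0,0,0,0.5],[0.161,-0.1565,-0.1,0,0,0,0.5],[0.161,-0.1565,-0.09,0,0,0,0.5],[0.161,-0.1565,-0.09,0,0,0,0.5],[0.161,-0.1565,-0.09,0,0,0,0.5]],
])

```text
time_s: 32.88
tcp_pos: [0.5126, 0.0733, 0.1127]
tcp_rot: [-1.841, 2.54, -0.003]
wrist_force: [-0.2, 0.1, -1.8]
opening: 0.0592
finger_force: 25.0
```

Run:
```python
from h import *
plan((.5119,.0728,.0957,161.8))
```

```text
t 32.88 tcp [0.5126 0.0733 0.1127] F [-0.2  0.1 -1.8] op 0.0592 q [ 0.46  0.31 -0.41  0.   -0.84 -0.77]
[0.0008, 0.0006, 0.017] [-0.004, 0.002, 0.001] rows 0.3
```

Call:
play_rows([
  [[0,0,0.008,0,0,0,0.5],[0,0,0.013,0,0,0,0.5],[0,0,0.016,0,0,0,0.5],[0,0,0.0165,0,0,0,0.5],[0,0,0.0165,0,0,0,0.5]],
])

```text
time_s: 33.5
tcp_pos: [0.5116, 0.0726, 0.0956]
tcp_rot: [-1.842, 2.543, -0.002]
wrist_force: [-2.8, 0.5, 5.2]
opening: 0.0596
finger_force: 25.0
```

Call:
play_rows([
  [[0,0,0,0,0,0,0.7],[0,0,0,0,0,0,0.82],[0,0,0,0,0,0,0.82],[0,0,-0.02,0,0,0,0.82],[0,0,-0.05,0,0,0,0.82],[0,0,-0.1,0,0,0,0.82],[-0.06,0,-0.11,0,0,0,1],[-0.12,0.05,-0.11,0,0,0,1],[-0.15,0.08,-0.11,0,0,0,1],[-0.15,0.08,-0.11,0,0,0,1]],
])

```text
time_s: 34.75
tcp_pos: [0.4812, 0.2433, 0.2049]
tcp_rot: [-1.848, 2.537, -0.001]
wrist_force: [-0.7, -0.0, -0.5]
opening: 0.0869
finger_force: 0.0
```

Run:
```python
from jars import *
jars(); plan((.4026,.3475,.2,161.8),(.4026,.3475,.022,161.8))
```

```text
top blue (array([600.2,  44.7]), array([53.4, 51.9]), 30.0, 270)
top red (array([509.9,  73.9]), array([56. , 55.9]), 0.8, 307)
scene blue (array([619.7, -22.6]), array([168. ,  13.8]), 69.9, 118)
scene blue (array([609.8,  88. ]), array([14.7, 95.9]), 69.2, 69)
scene blue (array([606.5,  44.6]), array([57.7, 56.5]), 19.2, 183)
scene red (array([514.4,  71.8]), array([58.6, 58. ]), 22.5, 162)
t 34.85 tcp [0.4821 0.2406 0.2048] F [-0.1 -0.6 -0.4] op 0.0869 q [ 0.76  0.25 -0.23  0.   -1.08 -1.08]
[-0.0769, 0.1087, 0.0047] [-0.002, 0.001, 0.002] rows 2.1
[-0.0768, 0.1091, 0.1827] [-0.002, 0.001, 0.002] rows 3.6
```

Call:
play_rows([
  [[-0.038,0.054,0,0,0,0,1],[-0.077,0.109,0,0,0,0,1],[-0.077,0.109,0.05,0,0,0,1],[-0.077,0.109,0.1,0,0,0,1],[-0.077,0.109,0.115,0,0,0,1],[-0.077,0.109,0.115,0,0,0,1],[-0.077,0.109,0.115,0,0,0,1]],
])

```text
time_s: 35.72
tcp_pos: [0.4044, 0.3481, 0.0918]
tcp_rot: [-1.839, 2.54, -0.0]
wrist_force: [-0.8, -0.4, 0.0]
opening: 0.0867
finger_force: 0.0
```

Run:
```python
from jars import *
im=grab('scene','s6'); a=cv2.imread('pics/s6.png')[110:230,190:420]; cv2.imwrite('pics/s6c.png',cv2.resize(a,None,fx=3.4,fy=3.4,interpolation=cv2.INTER_CUBIC))
W=cloud(im); q=np.median(W[176:181,356:361].reshape(-1,3),0); print(q)
jars(); plan((.4026,.3475,.022,161.8))
```

```text
[0.40486796 0.34639925 0.05006771]
top blue (array([509.1, -76.1]), array([  5.7, 152.4]), 71.1, 67)
top blue (array([600.4,  44.8]), array([53., 52.]), 29.7, 269)
top green (array([398.7, 331.1]), array([24., 49.]), 67.9, 103)
top red (array([510. ,  73.9]), array([56. , 55.8]), 0.6, 306)
scene blue (array([618.9, -23.9]), array([172.2,  12.4]), 69.7, 116)
scene blue (array([608.5,  90.8]), array([15.6, 95.3]), 67.7, 70)
scene blue (array([607.2,  45.2]), array([54.3, 58.2]), 77.5, 182)
scene red (array([515.3,  72.1]), array([58.5, 55.5]), 30.9, 165)
t 35.88 tcp [0.4037 0.348  0.0915] F [-0.6 -0.4  1.1] op 0.087 q [ 1.02  0.36 -0.4   0.   -0.81 -1.34]
[0.0011, 0.0011, 0.0695] [-0.003, 0.004, 0.0] rows 1.1
```

View pics/s6c.png

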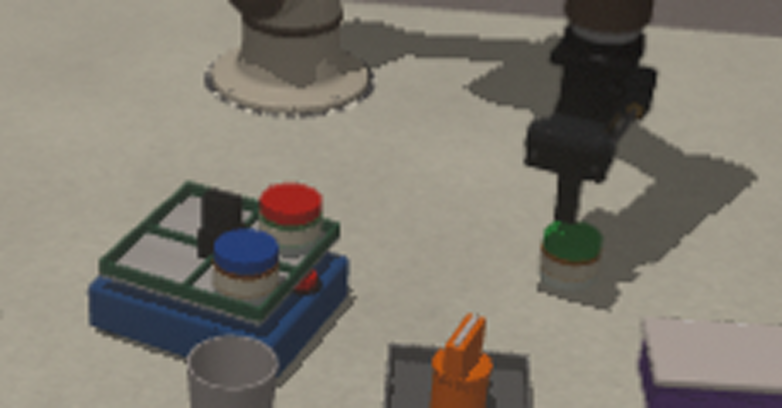

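The view shows green unmoved at (571,242) below the gripper, and red and blue standing on the carrier.

Call:
play_rows([
  [[0.001,0,0.03,0,0,0,1],[0.001,0,0.055,0,0,0,1],[0.001,0,0.067,0,0,0,1],[0.001,0,0.069,0,0,0,1],[0.001,0,0.069,0,0,0,1],[0.001,0,0.069,0,0,0,0.5],[0.001,0,0.069,0,0,0,0.5],[0.001,0,0.069,0,0,0,0.5],[0.001,0,0.069,0,0,0,0.5],[0.001,0,0.069,0,0,0,0.5]],
], force=25)

```text
time_s: 37.12
tcp_pos: [0.4029, 0.3465, 0.0211]
tcp_rot: [-1.842, 2.542, -0.002]
wrist_force: [-0.3, -0.0, 2.6]
opening: 0.0593
finger_force: 25.0
```

Run:
```python
from h import *
plan((.4026,.3475,.2,161.8),(.4819,-.0184,.21,161.8),(.4819,-.0184,.112,161.8))
```

```text
t 37.12 tcp [0.4029 0.3465 0.0211] F [-0.3 -0.   2.6] op 0.0593 q [ 1.02  0.47 -0.46  0.   -0.64 -1.34]
[-0.0011, 0.0002, -0.1789] [-0.002, 0.001, 0.001] rows 2.9
[0.3219, -0.1892, -0.1889] [-0.002, 0.001, 0.001] rows 6.7
[0.322, -0.189, -0.0909] [-0.002, 0.001, 0.001] rows 6.1
```

Call:
play_rows([
  [[0,0,-0.03,0,0,0,0.5],[0,0,-0.08,0,0,0,0.5],[0,0,-0.13,0,0,0,0.5],[0,0,-0.18,0,0,0,0.5],[0.04,-0.024,-0.19,0,0,0,0.5],[0.09,-0.053,-0.19,0,0,0,0.5],[0.14,-0.082,-0.19,0,0,0,0.5],[0.19,-0.112,-0.19,0,0,0,0.5],[0.24,-0.141,-0.19,0,0,0,0.5],[0.285,-0.168,-0.19,0,0,0,0.5],[0.31,-0.182,-0.19,0,0,0,0.5],[0.322,-0.189,-0.19,0,0,0,0.5],[0.322,-0.189,-0.17,0,0,0,0.5],[0.322,-0.189,-0.13,0,0,0,0.5],[0.322,-0.189,-0.1,0,0,0,0.5],[0.322,-0.189,-0.09,0,0,0,0.5],[0.322,-0.189,-0.09,0,0,0,0.5],[0.322,-0.189,-0.09,0,0,0,0.5]],
])

```text
time_s: 39.38
tcp_pos: [0.4829, -0.0181, 0.1122]
tcp_rot: [-1.841, 2.54, -0.003]
wrist_force: [0.3, -0.4, -2.9]
opening: 0.0597
finger_force: 25.0
```

Run:
```python
from h import *
plan((.4819,-.0184,.0952,161.8))
```

```text
t 39.38 tcp [ 0.4829 -0.0181  0.1122] F [ 0.3 -0.4 -2.9] op 0.0597 q [ 0.3   0.26 -0.49  0.   -0.82 -0.62]
[0.0006, 0.0009, 0.017] [-0.004, 0.002, 0.001] rows 0.3
```

Call:
play_rows([
  [[0,0,0.008,0,0,0,0.5],[0,0,0.013,0,0,0,0.5],[0,0,0.016,0,0,0,0.5],[0,0,0.0165,0,0,0,0.5],[0,0,0.0165,0,0,0,0.5]],
])

```text
time_s: 40.0
tcp_pos: [0.4817, -0.0186, 0.095]
tcp_rot: [-1.842, 2.543, -0.002]
wrist_force: [-3.6, 1.2, 4.3]
opening: 0.0592
finger_force: 25.0
```

Call:
play_rows([
  [[0,0,0,0,0,0,0.7],[0,0,0,0,0,0,0.82],[0,0,0,0,0,0,0.82],[0,0,-0.02,0,0,0,0.82],[0,0,-0.05,0,0,0,0.82],[0,0,-0.1,0,0,0,0.82],[0.05,0,-0.11,0,0,0,0],[0.1,-0.05,-0.11,0,0,0,0],[0.14,-0.1,-0.11,0,0,0,0],[0.17,-0.15,-0.11,0,0,0,0],[0.171,-0.2,-0.11,0,0,0,0],[0.171,-0.217,-0.11,0,0,0,0],[0.171,-0.217,-0.11,0,0,0,0]],
])

```text
time_s: 41.62
tcp_pos: [0.6351, -0.2492, 0.203]
tcp_rot: [-1.841, 2.544, 0.0]
wrist_force: [-0.4, -0.2, 0.1]
opening: 0.0093
finger_force: 0.0
```

Run:
```python
from jars import *
jars(); plan((.635,-.2485,.082,161.8))
im=grab('top','t7');W=cloud(im);Z=W[...,2];c=np.array([.542,.012]);f=(np.abs(W[...,:2]-c)<.13).all(-1)&(Z>.068)&(Z<.078); A=np.c_[W[f][:,:2]-c,np.ones(f.sum())]; print('floor',np.linalg.lstsq(A,Z[f],rcond=None)[0],f.sum())
im=grab('scene','s7'); a=cv2.imread('pics/s7.png')[110:260,100:400]; cv2.imwrite('pics/s7c.png',cv2.resize(a,None,fx=2.6,fy=2.6,interpolation=cv2.INTER_CUBIC))
```

```text
top blue (array([601.3,  44.9]), array([51.7, 52.5]), 32.3, 263)
top green (array([481. , -14.6]), array([43.1, 49.9]), 79.1, 219)
top red (array([509.8,  73.9]), array([55.9, 56. ]), 0.9, 304)
scene blue (array([621.8, -23. ]), array([168.5,  17.2]), 69.4, 132)
scene blue (array([609.4,  89.7]), array([16.2, 91.8]), 67.4, 72)
scene blue (array([608.3,  45.6]), array([53.4, 55.2]), 23.5, 173)
scene red (array([513.8,  73.1]), array([57.1, 60. ]), 77.3, 165)
t 41.73 tcp [ 0.6339 -0.2484  0.2042] F [-0.5  0.3  0.1] op 0.0037 q [-0.14  0.49  0.13 -0.   -1.21 -0.18]
[-0.0002, -0.0009, 0.1222] [-0.001, 0.001, 0.001] rows 2.0
floor [0.00102783 0.00343815 0.07341264] 1307
```

View pics/s7c.png

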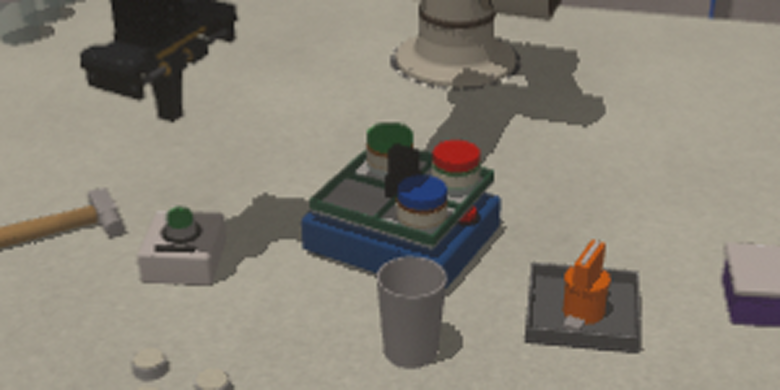

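The view shows all three jars standing on the level carrier at (390,145), (456,165) and (422,200). The start button is at (180,218). I descend onto it.

Call:
play_rows([
  [[0,0,0.05,0,0,0,0],[0,0,0.1,0,0,0,0],[0,0,0.12,0,0,0,0],[0,0,0.124,0,0,0,0],[0,0,0.124,0,0,0,0],[0,0,0.124,0,0,0,0],[0,0,0.124,0,0,0,0]],
])

```text
time_s: 42.7
tcp_pos: [0.6353, -0.2487, 0.0821]
tcp_rot: [-1.841, 2.541, -0.004]
wrist_force: [0.7, -1.0, 0.3]
opening: 0.0002
finger_force: 0.0
```

Call:
play_rows([
  [[0,0,0.004,0,0,0,0],[0,0,0.008,0,0,0,0],[0,0,0.011,0,0,0,0],[0,0,0.013,0,0,0,0],[0,0,0.0145,0,0,0,0],[0,0,0.0145,0,0,0,0]],
])

```text
time_s: 43.45
tcp_pos: [0.6348, -0.2487, 0.0675]
tcp_rot: [-1.843, 2.542, -0.002]
wrist_force: [-1.1, 1.2, 5.9]
opening: 0.0007
finger_force: 2.9
```

Call:
play_rows([
  [[0,0,0,0,0,0,0],[0,0,0,0,0,0,0],[0,0,0,0,0,0,0],[0,0,0,0,0,0,0],[0,0,0,0,0,0,0],[0,0,0,0,0,0,0],[0,0,0,0,0,0,0],[0,0,0,0,0,0,0],[0,0,0,0,0,0,0],[0,0,0,0,0,0,0]],
])

```text
time_s: 44.7
tcp_pos: [0.6348, -0.2487, 0.0675]
tcp_rot: [-1.842, 2.542, -0.002]
wrist_force: [-2.0, 1.6, 5.6]
opening: 0.0007
finger_force: 2.9
```

Call:
play_rows([
  [[0,0,0.002,0,0,0,0],[0,0,0.004,0,0,0,0],[0,0,0.006,0,0,0,0],[0,0,0.007,0,0,0,0],[0,0,0.0085,0,0,0,0],[0,0,0.0085,0,0,0,0],[0,0,0.0085,0,0,0,0]],
])

```text
time_s: 45.58
tcp_pos: [0.6349, -0.2487, 0.0614]
tcp_rot: [-1.843, 2.542, -0.004]
wrist_force: [-5.9, 2.5, 14.6]
opening: 0.0005
finger_force: 7.3
```

Call:
play_rows([
  [[0,0,0.001,0,0,0,0],[0,0,0.001,0,0,0,0],[0,0,-0.01,0,0,0,0],[0,0,-0.03,0,0,0,0],[0,0,-0.08,0,0,0,0],[0,0,-0.13,0,0,0,0],[0,0,-0.14,0,0,0,0],[0,0,-0.14,0,0,0,0],[0,0,-0.14,0,0,0,0]],
])

```text
time_s: 46.7
tcp_pos: [0.6335, -0.2483, 0.1954]
tcp_rot: [1.842, -2.544, -0.003]
wrist_force: [0.9, -0.5, 0.5]
opening: 0.0005
finger_force: 0.0
```

Run:
```python
from jars import *
plan()
im=grab('scene','s8'); cv2.imwrite('pics/s8b.png',cv2.resize(cv2.imread('pics/s8.png'),(800,600),interpolation=cv2.INTER_CUBIC))
```

```text
t 46.7 tcp [ 0.6335 -0.2483  0.1954] F [ 0.9 -0.5  0.5] op 0.0005 q [-0.14  0.5   0.12 -0.   -1.2  -0.18]
```

View pics/s8b.png

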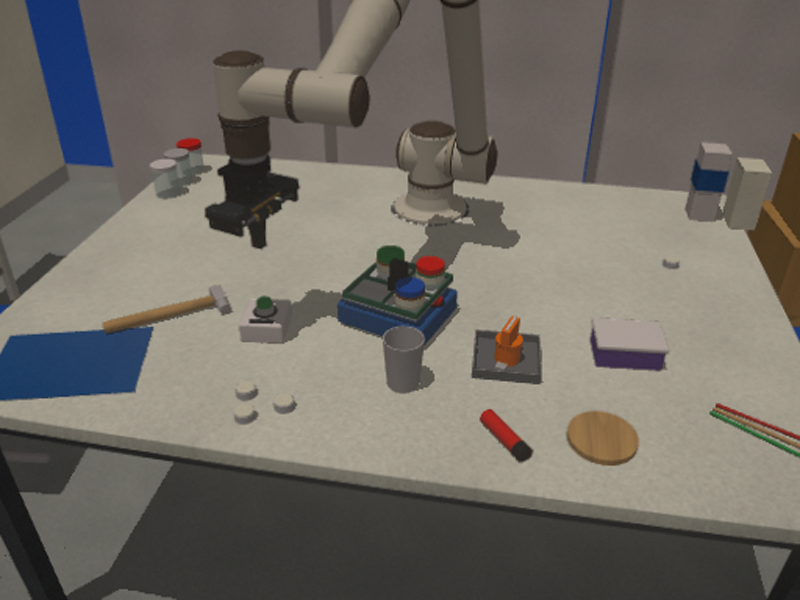

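The view shows the three jars on the carrier (400,275), the cap upright in the tray (508,345), the start button up again, and the hammer, lunch box and tin where they were.

```bash
python3 -c "
from workcell import *
print(sign_off())"
```

```text
the job is handed in; nothing more can be done
None
```

I handed the job in at about 47 s: the cap is parked upright in the tray, the carrier is seated level, and all three jars present (red, green, blue) stand on it. The start button was held at its halfway stop for over a second, pushed fully down and let go, and the hammer, lunch box and tin were left alone.

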